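# Set the aperture ring of the orange lens to its green mark

## Task

Two camera lenses stand upright on round feet screwed to the electronics bench. On the lens with the orange collar, turn the click-stop ring until its orange tab stands at the green mark and rests in that click stop, then let go. Leave the ring of the blue lens as it is.

Things in the scene. Friction and masses are not known exactly. Their poses are not given: they have to be found in the camera images.
- orange_lens: Fixed lens with the orange collar. From the desk up: grey round foot 108 mm across (0-10 mm), black barrel 48 mm across (10-40), turning ring (40-56), black front barrel 43 mm across with glass (56-71). Origin: centre of the foot's underside; the ring's axis is the upright z axis through it. Its -x axis points to the green mark.
- orange_ring (a joint): Dark knurled ring 52 mm across, 40-56 mm above desk, orange top; one orange tab 9 mm wide reaches 42 mm from the axis. Grip it across, fingers clear of the tab, or push the tab. Rad, growing counterclockwise from above; clicks at 0, 0.5, 1.0 (green mark), 1.5, hard stops just past the ends. Starts at click 0 or 0.5 (settled within 1 s). A click takes about 0.12 N m; let go within 0.2 of a click, it settles there.
- orange_mark (a point): The green mark of the orange lens: a green bar 18 x 8 mm lying radially on top of the grey foot; the point is its middle, 43 mm from the ring's axis, 11 mm above the desk. A small green spot on the front barrel's top rim repeats its direction. Thin white bars on the foot mark the other clicks.
- blue_tab (a point): Top of the blue tab, near its outer end, on the other lens's ring: 38 mm from that lens's axis, 54 mm above the desk. That lens is built alike with a blue collar; the two axes stand at least 0.2 m apart. Its ring must stay as it is.
Not all that is in view belongs to the job. What is shaped like the orange_lens but turquoise is not meant.

How it is judged:
By the outcome, as a careful person would: the job done as asked, in the order asked, and still so for the second after the job is handed in, with the robot touching nothing.
It also fails if it takes over 32 s, if anything falls off the work surface, if the arm or the gripper's body presses on something with over 40 N, if the wrist force passes 120 N, or if a joint passes its speed limit or range.

## Robot

A 6-joint arm with a two-finger parallel gripper is mounted at the origin on a cart in front of the work surface, level with it; the furniture and walls round the work are solid. World frame = base frame: x ahead of the robot, y to its left, z up, the work surface at z = 0. Lengths are in m, angles in degrees, forces in N, time in s.
With the tool pointing down it reaches from about 0.4 to 0.825 m from the base axis. Payload 7 kg.
Tool frame: the origin (TCP) lies on the centre line of the jaws, within the pads' length; the fingertips stand 19 mm ahead of it and the grasp point (between the pads) is the TCP; z points along the fingers, y is the line along which they close (so a half turn about z gives the same grasp; the last joint's range is limited). The gripper opens to 88 mm and grips with 3 to 60 N. Pads are 19 mm wide; open, the fingers measure 130 mm over their backs; the gripper's body (78 mm by 193 mm) begins 47 mm behind the grasp point.
Start: joints at [89.788, 20.546, 0.682, 0, -70.136, -16.507], TCP at [0.194, 0.646, 0.246] pointing down, gripper open.
Joint ranges: [-176.03, 176.03], [-82.01, 121.73], [-58.28, 71.71], [-173.87, 95.51], [-174.79, -0.11], [-173.66, 173.66]. Speed limits (degrees/s): [136.94, 136.94, 172.46, 180, 180, 180].

## Interface

Orientations are given as [roll, pitch, yaw] about the fixed x, y, z axes, in that order (R = Rz(yaw) Ry(pitch) Rx(roll)).
In Python, from plant import get_state, capture, close_job gives the robot as it stands.
- The arm moves only by the tool apply_moves, never from a script. Its argument "targets" is a list of rows, each a list of 7 numbers: the opening, from 0 (shut) to 1 (fully open), then the shift along the tool's x, y, z normalised to -1 to 1, where 1 is 1000 mm, then the turn, a rotation vector about the tool's x, y, z normalised to -1 to 1, where 1 is 90 degrees. In form: [[claw, tx, ty, tz, ax, ay, az], ...]. A call has 1 to 20 rows; each row shifts and turns the commanded pose from where the row before left it, along the tool's axes as they then stand; what a row does not reach is not made up. A row lasts 1/12 s, in which the tool goes at most 41.7 mm and 7.16 degrees, less where a joint would pass 70% of its speed; a pose out of reach is approached as far as the arm can. A call with a number of a shift or a turn outside -1 to 1 is refused whole. A call with a gripper value outside its range is refused whole. The fingers move at their own pace and stop on an object; "newtons" is the grip in N (left out, the last holds). Time passes only in rows, so rows that do not move let the fingers close. It gives the time, the measured TCP pose, the force, the opening and the grip force at its end, in the units of the state.
- get_state(): the state, without advancing time (a new reading comes with each control period).
- capture(name): name is "side" or "top"; returns a dict with "frame" (420x560x3 uint8, red, green, blue), "range_z" (420x560 float32, m along the optical axis (not along the pixel's ray), 0 where there is no reading), "camera_matrix" (3x3 intrinsics, pixels), "T" (4x4, takes a point from camera to world coordinates). Camera axes: x right, y down, z forward; pixel columns grow to the right and rows downward; lengths in m; the calibration is good to about 2 mm. A picture is of the moment at which its call begins.
- close_job(): hands the job in; it is judged then, once.
The state is a dict: "time_s": time; "joints": joint angles; "qd": joint speeds; "joint_torque": joint torques, N m; "tcp_pos": TCP position; "eef_rot": TCP orientation; "contact_force": force on the tool from outside, world axes, zero at the start; "moment": the same for the moment, N m; "gripper_width": finger opening in m; "gripper_force": force on a finger pad.
Only numpy, scipy, OpenCV 4.12 (cv2) and the standard library are available. Lean on these libraries where they do the work, as an engineer would, in place of code of your own. Each camera call takes 0.05 s, during which the arm holds its last target. There are 200 camera calls.

## Working session

There is one attempt and no reset: what is moved stays moved. The work goes in short steps, Python scripts to look and compute and a tool call to move; the robot and the scene stay as the last step left them, time stands still between calls to the robot, and variables do not carry over. Pictures are saved under pics/ and viewed, at most 10 in all, crops included, and the job is handed in when it is done.

Besides the shell and the picture viewer there is one more tool, called after "Call:" as name([rows], argument=value, ...), one row to a line, values as JSON. apply_moves: Moves the arm, as the interface text tells. Scaled input: -1 to 1 covers 1000 mm each way for a shift and 90 degrees each way for a turn. Its arguments: {"type":"object","properties":{"targets":{"type":"array","items":{"type":"array","items":{"type":"number"}}},"newtons":{"type":"number"}},"required":["targets"]}

```bash
mkdir -p pics; cat > h.py <<'E'
import numpy as np, cv2
from plant import get_state, capture, close_job
def cloud(c):
    K=c["camera_matrix"];z=c["range_z"];v,u=np.mgrid[:z.shape[0],:z.shape[1]]
    P=np.stack([(u-K[0,2])/K[0,0]*z,(v-K[1,2])/K[1,1]*z,z,np.ones_like(z)],-1)@np.array(c["T"]).T
    P[z==0]=np.nan
    return P[...,:3]
E
python3 - <<'E'
from h import *
for n in("top","side"):
    c=capture(n);np.savez(f"{n}0.npz",**c);cv2.imwrite(f"pics/{n}0.png",c["frame"][...,::-1])
print(get_state())
E
```

```text
{'time_s': 0.1, 'joints': array([ 8.97872571e+01,  2.05872265e+01,  6.37839718e-01, -1.60047236e-02,
       -7.01357050e+01, -1.65082658e+01]), 'qd': array([ 0.09558759, -0.04955488,  0.03646468,  0.09490366, -0.05550903,
        0.12357157]), 'joint_torque': array([-1.53544024e-03, -5.84165418e+01,  2.93753064e+01,  7.01564535e+00,
        1.01342911e-02, -6.11078940e-05]), 'tcp_pos': array([0.19410585, 0.64605601, 0.24471399]), 'eef_rot': array([ 1.79914140e+02, -9.75513300e-03, -1.67264509e+01]), 'contact_force': array([-0.07578029, -1.13645914,  0.931762  ]), 'moment': array([ 0.06204395,  0.03727242, -0.00712152]), 'gripper_force': 0.0, 'gripper_width': 0.0872736700962957}
```

View pics/top0.png

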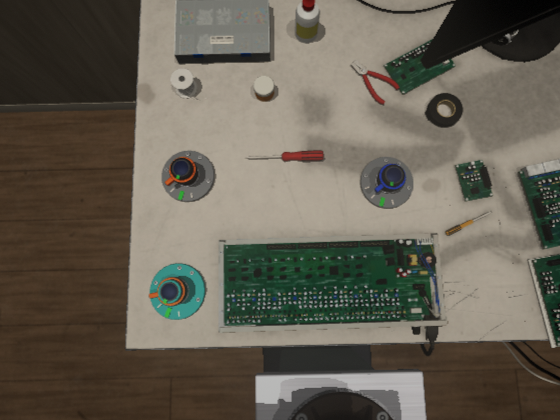

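View pics/side0.png

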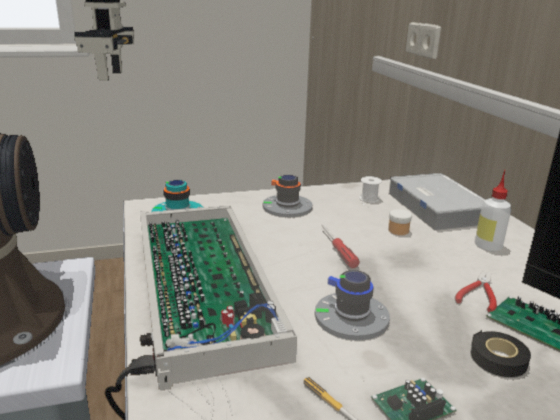

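Top view: the candidates are the grey-foot lens with orange collar at (187,175), the turquoise one at (176,291), and the blue-collar one at (387,182). The one at (187,175) fits: grey foot and orange collar. I'll confirm it in an enlarged crop and measure it.

```bash
python3 - <<'E'
from h import *
c=dict(np.load("top0.npz"));P=cloud(c);f=c["frame"]
cv2.imwrite("pics/crop.png",cv2.resize(f[140:210,150:225,::-1],None,fx=8,fy=8,interpolation=cv2.INTER_CUBIC))
hsv=cv2.cvtColor(f,cv2.COLOR_RGB2HSV).astype(int)
w=np.zeros(f.shape[:2],bool);w[145:208,155:222]=1
Z=P[...,2];sat=(hsv[...,1]>120)&(hsv[...,2]>70)
print("T",c["T"].round(3).tolist())
foot=w&(Z>.005)&(Z<.016)
p=P[foot][:,:2];
def circ(p):
    A=np.c_[2*p,np.ones(len(p))];s=np.linalg.lstsq(A,(p**2).sum(1),rcond=None)[0];return s[:2],np.sqrt(s[2]+s[:2]@s[:2])
(e,r)=cv2.minEnclosingCircle(p.astype(np.float32));print("foot",e,r,len(p))
top=w&(Z>.064);print("front",P[top].mean(0),cv2.minEnclosingCircle(P[top][:,:2].astype(np.float32)))
g=w&sat&(abs(hsv[...,0]-60)<18)
for nm,m in(("greenfoot",g&(Z<.02)),("greentop",g&(Z>.05)),("orange",w&sat&(hsv[...,0]<16)&(Z>.045))):
    print(nm,m.sum(),P[m].mean(0) if m.any() else 0)
m=w&sat&(hsv[...,0]<16)&(Z>.045);q=P[m]-[*e,0];d=np.hypot(q[:,0],q[:,1]);t=d>.030
print("tab",t.sum(),np.c_[q[t],d[t]].round(4).tolist())
for nm,m in(("mark",g&(Z<.02)),):
    q=P[m].mean(0)[:2]-e;print("mark ang",np.degrees(np.arctan2(q[1],q[0])),np.hypot(*q))
E
```

```text
T [[-0.023, -0.981, 0.192, 0.313], [-1.0, 0.023, -0.0, 0.095], [-0.004, -0.192, -0.981, 0.891], [0.0, 0.0, 0.0, 1.0]]
foot (0.5416449308395386, 0.2912565767765045) 0.056077275425195694 1386
front [0.53877466 0.29162942 0.06889149] ((0.5394086241722107, 0.29242271184921265), 0.02148090861737728)
greenfoot 35 [0.49896425 0.30371134 0.01049367]
greentop 13 [0.5225021  0.29666101 0.06827586]
orange 200 [0.53076519 0.29397907 0.05632028]
tab 35 [[-0.0179, 0.0256, 0.054, 0.0312], [-0.02, 0.0273, 0.0547, 0.0338], [-0.0201, 0.0253, 0.0549, 0.0323], [-0.0202, 0.0232, 0.0553, 0.0308], [-0.0218, 0.0312, 0.0542, 0.0381], [-0.0217, 0.0294, 0.0536, 0.0366], [-0.0219, 0.0273, 0.0544, 0.035], [-0.0215, 0.0259, 0.0525, 0.0336], [-0.0223, 0.0231, 0.0556, 0.0321], [-0.0215, 0.022, 0.0522, 0.0308], [-0.0238, 0.033, 0.0547, 0.0407], [-0.0241, 0.0308, 0.0555, 0.0391], [-0.0239, 0.0292, 0.0544, 0.0377], [-0.0241, 0.027, 0.0551, 0.0362], [-0.0244, 0.0248, 0.0561, 0.0348], [-0.023, 0.0244, 0.0504, 0.0336], [-0.0236, 0.0219, 0.0527, 0.0322], [-0.0235, 0.0201, 0.0519, 0.0309], [-0.0251, 0.0337, 0.0518, 0.042], [-0.0257, 0.0312, 0.0538, 0.0404], [-0.0265, 0.0284, 0.0569, 0.0388], [-0.0254, 0.0277, 0.0523, 0.0376], [-0.0256, 0.0256, 0.0531, 0.0362], [-0.0255, 0.0238, 0.0524, 0.0349], [-0.0248, 0.0227, 0.0494, 0.0336], [-0.0272, 0.0336, 0.0521, 0.0432], [-0.0275, 0.0313, 0.0533, 0.0417], [-0.0276, 0.0293, 0.0533, 0.0403], [-0.0279, 0.0271, 0.0544, 0.0389], [-0.0273, 0.0259, 0.0519, 0.0376], [-0.0269, 0.0245, 0.0497, 0.0363], [-0.0297, 0.0311, 0.054, 0.043], [-0.0293, 0.0296, 0.0521, 0.0417], [-0.0296, 0.0274, 0.0532, 0.0403], [-0.0284, 0.0268, 0.048, 0.0391]]
mark ang 163.73208593893037 0.0444607828540656
```

View pics/crop.png

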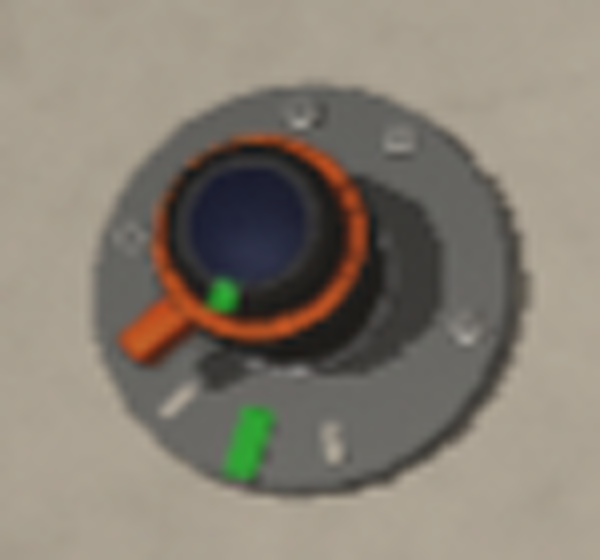

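The crop confirms it: grey foot, orange collar and tab. The tab is at about 132–135° and the green mark at 163.7°, around axis (0.540, 0.292). So the ring sits at click 0.5 and needs +28.65°. The jaw line, at 73°, is already clear of the tab. Moving above the lens.

Call:
apply_moves([
  [1,0.031,0.0171,0,0,0,0],
  [1,0.031,0.0171,0,0,0,0],
  [1,0.031,0.0171,0,0,0,0],
  [1,0.031,0.0171,0,0,0,0],
  [1,0.031,0.0171,0,0,0,0],
  [1,0.031,0.0171,0,0,0,0],
  [1,0.031,0.0171,0,0,0,0],
  [1,0.031,0.0171,0,0,0,0],
  [1,0.031,0.0171,0,0,0,0],
  [1,0.031,0.0171,0,0,0,0],
  [1,0.031,0.0171,0,0,0,0],
  [1,0.031,0.0171,0,0,0,0],
  [1,0.031,0.0171,0,0,0,0],
  [1,0.031,0.0171,0,0,0,0],
  [1,0,0,0,0,0,0],
  [1,0,0,0,0,0,0],
  [1,0,0,0,0,0,0],
])

```text
time_s: 1.52
tcp_pos: [0.5409, 0.292, 0.2451]
eef_rot: [180.0, 0.0, -16.8]
contact_force: [-0.7, 0.3, -0.2]
gripper_width: 0.0878
gripper_force: 0.0
```

Call:
apply_moves([
  [1,-0.001,0,0.03,0,0,0],
  [1,0,0,0.03,0,0,0],
  [1,0,0,0.03,0,0,0],
  [1,0,0,0.03,0,0,0],
  [1,0,0,0.02,0,0,0],
  [1,0,0,0.02,0,0,0],
  [1,0,0,0.02,0,0,0],
  [1,0,0,0.016,0,0,0],
  [1,0,0,0,0,0,0],
  [1,0,0,0,0,0,0],
])

```text
time_s: 2.35
tcp_pos: [0.5391, 0.2932, 0.0491]
eef_rot: [179.9, 0.0, -16.6]
contact_force: [0.2, 0.2, 1.3]
gripper_width: 0.0877
gripper_force: 0.0
```

Call:
apply_moves([
  [0.5,0,0,0,0,0,0],
  [0.5,0,0,0,0,0,0],
  [0.5,0,0,0,0,0,0],
  [0.5,0,0,0,0,0,0],
  [0.5,0,0,0,0,0,0],
  [0.5,0,0,0,0,0,0],
  [0.5,0,0,0,0,0,0],
  [0.5,0,0,0,0,0,0],
], newtons=20)

```text
time_s: 3.02
tcp_pos: [0.5404, 0.2932, 0.05]
eef_rot: [-179.9, -0.0, -16.7]
contact_force: [0.2, 3.7, 2.0]
gripper_width: 0.0514
gripper_force: 20.0
```

Call:
apply_moves([
  [0.5,0,0,0,0,0,-0.0265],
  [0.5,0,0,0,0,0,-0.0265],
  [0.5,0,0,0,0,0,-0.0265],
  [0.5,0,0,0,0,0,-0.0265],
  [0.5,0,0,0,0,0,-0.0265],
  [0.5,0,0,0,0,0,-0.0265],
  [0.5,0,0,0,0,0,-0.0265],
  [0.5,0,0,0,0,0,-0.0265],
  [0.5,0,0,0,0,0,-0.0265],
  [0.5,0,0,0,0,0,-0.0265],
  [0.5,0,0,0,0,0,-0.0265],
  [0.5,0,0,0,0,0,-0.0265],
  [0.5,0,0,0,0,0,0],
  [0.5,0,0,0,0,0,0],
  [0.5,0,0,0,0,0,0],
])

```text
time_s: 4.27
tcp_pos: [0.5404, 0.2929, 0.05]
eef_rot: [-180.0, -0.1, 11.8]
contact_force: [-0.5, 1.5, 5.4]
gripper_width: 0.0511
gripper_force: 20.0
```

```bash
python3 - <<'E'
from h import *
s=get_state();print(s["eef_rot"],s["moment"],s["contact_force"])
f=capture("side")["frame"];cv2.imwrite("pics/s1.png",cv2.resize(f[110:230,220:360,::-1],None,fx=5,fy=5,interpolation=cv2.INTER_CUBIC))
E
```

```text
[-1.79976340e+02 -5.30586958e-02  1.18372536e+01] [0.46531452 0.02250376 0.02321734] [-0.50819902  1.53192726  5.39222418]
```

View pics/s1.png

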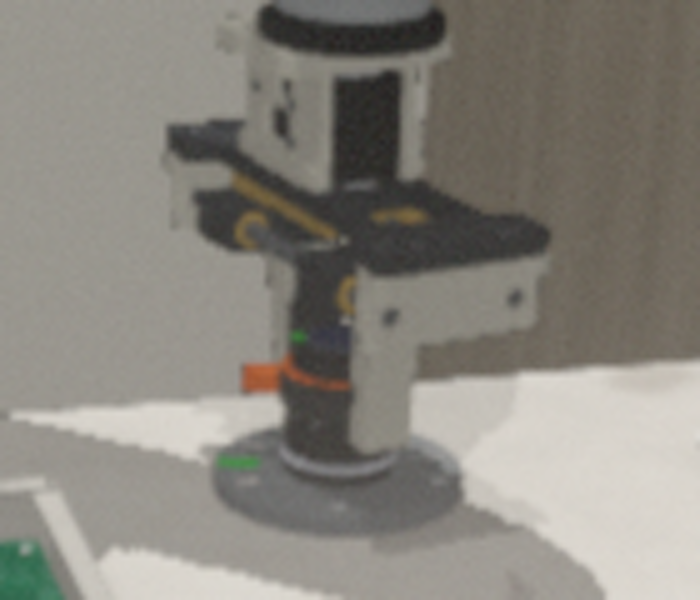

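The tab (crop 260,377) now stands over the green mark (238,462), and the moment about z is about 0. Next I open, lift, move aside and check.

Call:
apply_moves([
  [1,0,0,0,0,0,0],
  [1,0,0,0,0,0,0],
  [1,0,0,0,0,0,0],
  [1,0,0,0,0,0,0],
  [1,0,0,0,0,0,0],
  [1,0,0,0,0,0,0],
  [1,0,0,0,0,0,0],
  [1,0,0,0,0,0,0],
])

```text
time_s: 4.98
tcp_pos: [0.54, 0.2925, 0.0495]
eef_rot: [180.0, 0.0, 11.9]
contact_force: [-0.4, -0.2, -0.1]
gripper_width: 0.0876
gripper_force: 0.0
```

Call:
apply_moves([
  [1,0,0,-0.02,0,0,0],
  [1,0,0,-0.025,0,0,0],
  [1,0,0,-0.03,0,0,0],
  [1,0,0,-0.03,0,0,0],
  [1,0,0,-0.03,0,0,0],
  [1,0,0,-0.03,0,0,0],
  [1,0,0,-0.03,0,0,0],
  [1,-0.03,-0.02,0,0,0,0],
  [1,-0.03,-0.02,0,0,0,0],
  [1,-0.03,-0.02,0,0,0,0],
  [1,-0.03,-0.02,0,0,0,0],
  [1,-0.03,-0.02,0,0,0,0],
  [1,-0.03,-0.02,0,0,0,0],
  [1,-0.03,-0.02,0,0,0,0],
  [1,-0.03,-0.02,0,0,0,0],
  [1,0,0,0,0,0,0],
  [1,0,0,0,0,0,0],
  [1,0,0,0,0,0,0],
])

```text
time_s: 6.48
tcp_pos: [0.2721, 0.3997, 0.2447]
eef_rot: [-180.0, -0.0, 12.0]
contact_force: [0.3, 0.4, 1.4]
gripper_width: 0.0876
gripper_force: 0.0
```

```bash
python3 - <<'E'
from h import *
c=capture("top");P=cloud(c);f=c["frame"]
cv2.imwrite("pics/t2.png",cv2.resize(f[130:220,140:260,::-1],None,fx=6,fy=6,interpolation=cv2.INTER_CUBIC))
hsv=cv2.cvtColor(f,cv2.COLOR_RGB2HSV).astype(int)
w=np.zeros(f.shape[:2],bool);w[145:208,155:222]=1
for nm,c0 in(("new",P),("old",cloud(dict(np.load("top0.npz"))))):
    ff=f if nm=="new" else np.load("top0.npz")["frame"]
    h=cv2.cvtColor(ff,cv2.COLOR_RGB2HSV).astype(int)
    q=c0[w&(h[...,1]>120)&(h[...,2]>70)&(h[...,0]<16)&(c0[...,2]>.045)&(c0[...,2]<.07)]-[.5395,.292,0];d=np.hypot(q[:,0],q[:,1]);m=q[(d>.031)&(d<.045)].mean(0);print(nm,np.degrees(np.arctan2(m[1],m[0])))
E
```

```text
new 162.2099408993047
old 130.20273064462907
```

View pics/t2.png

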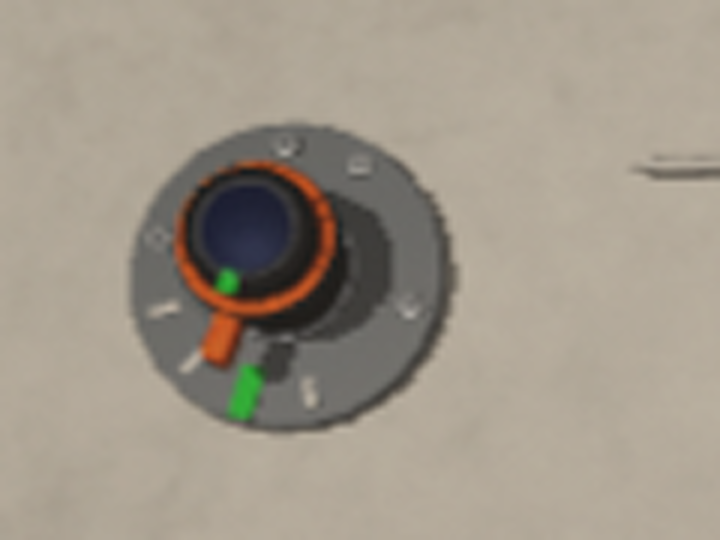

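The tab (220,340) now lines up radially with the green rim spot (228,280), parallel to the green bar (245,392). It measures 162° against 163.7° for the mark, so it rests in the right click. Nothing is touching the lens.

```bash
python3 -c "
from plant import close_job
print(close_job())"
```

```text
the job is handed in; nothing more can be done
None
```

The orange lens's ring now rests in the click stop at the green mark: the tab measures 162° against 163.7° for the mark. The gripper has let go and moved clear, the blue lens was not touched, and the job was handed in at about 6.5 s.

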